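Load a roast sample in the colour analyser and key in the measurement

ROBOT

A 6-joint arm with a two-finger parallel gripper is mounted at the origin on the work surface. World frame = base frame: x ahead of the robot, y to its left, z up, the work surface at z = 0. Lengths are in m, angles in rad, forces in N, time in s.
With the tool pointing down it reaches from about 0.4 to 0.825 m from the base axis. Payload 7 kg.
Tool frame: the origin (TCP) lies midway between the tips of the shut fingers; the grasp point (between the pads) lies 19 mm behind it; z points along the fingers, y is the line along which they close (so a half turn about z gives the same grasp; the last joint's range is limited). The gripper opens to 85 mm and grips with 20 to 120 N. Pads are 22 mm wide; open, the fingers measure 114 mm over their backs; the gripper's body (76 mm by 85 mm) begins 54 mm behind the grasp point. The pads swing forward as they close: fully open they stand 13 mm farther back than shut.
Start: joints at [1.511, 0.359, 0.012, 0, -1.224, -0.288], TCP at [0.23, 0.635, 0.231] pointing down, gripper open.
Joint ranges: [-3.07, 3.07], [-1.43, 2.12], [-1.02, 1.25], [-3.03, 1.67], [-3.05, -0], [-3.03, 3.03]. Speed limits (rad/s): [2.39, 2.39, 3.01, 3.14, 3.14, 3.14].

INTERFACE

Orientations are given as a rotation vector (axis times angle).
In Python, from plant import read_state, read_camera, sign_off gives the robot as it stands. The module is installed in compiled form; this text tells all that it offers.
- The arm moves only by the tool servo_tool, never from a script. Its argument "rows" is a list of rows, each a list of 4 numbers: the shift along the tool's x, y, z in mm, then the turn about the tool's z in degrees. In form: [[dx, dy, dz, yaw], ...]. A call has exactly 5 rows; each row is the pose to reach, as a shift and turn from the pose commanded when the call began, along the tool's axes at that moment; what a row does not reach only later rows make up. A row lasts 1/8 s, in which the tool goes at most 62.5 mm and 10.7 degrees, less where a joint would pass 70% of its speed; a pose out of reach is approached as far as the arm can. A call with a gripper value outside its range is refused whole. "hand" is the opening, from 0 (shut) to 1 (fully open), set as the call begins (left out, the last holds). The fingers move at their own pace and stop on an object; "grip_force" is the grip in N (left out, the last holds). Time passes only in rows, so rows that repeat a pose let the fingers close, or fill a call up. It gives the time, the measured TCP pose, the force, the opening and the grip force at its end, in the units of the state.
- read_state(): the state, without advancing time (a new reading comes with each control period).
- read_camera(name): name is "scene" or "top" or "wrist"; returns a dict with "frame" (384x512x3 uint8, red, green, blue), "camera_matrix" (3x3 intrinsics, pixels), "R" (3x3) and "t" (3): a world point X has camera coordinates R X + t. Camera axes: x right, y down, z forward; pixel columns grow to the right and rows downward; lengths in m; the calibration is good to about 2 mm. A picture is of the moment at which its call begins. There is no depth.
- sign_off(): hands the job in; it is judged then, once.
The state is a dict: "t": time; "joint_pos": joint angles; "qd": joint speeds; "joint_efforts": joint torques, N m; "tool_pos": TCP position; "tcp_rot": TCP orientation; "wrist_force": force on the tool from outside, world axes, zero at the start; "moment": the same for the moment, N m; "width": finger opening in m; "gripper_force": force on a finger pad.
Only numpy, scipy, OpenCV 4.12 (cv2) and the standard library are available. Lean on these libraries where they do the work, as an engineer would, in place of code of your own. Each camera call takes 0.05 s, during which the arm holds its last target. There are 200 camera calls.

TASK

Stand the orange-lidded sample tin upright in the open drawer of the roast-colour analyser and push the drawer fully shut. Then, and only with the drawer shut, press the green, the yellow and the blue key, one at a time in that order, each fully down for a moment and up again; leave the red, white and black keys unpressed. Leave the other two tins, the mug and the bowl standing where they are.

Things in the scene. Friction and masses are not known exactly. Their poses are not given: they have to be found in the camera images.
- tin_orange: the sample tin to load: closed upright cylinder, bare metal with an ORANGE lid, 52 mm across, 52 mm tall (lid the top 10 mm), 110 to 220 g; origin at the centre of its underside, z up. Starts standing in the black sample tray, whose floor is 4 mm thick and whose walls are 14 mm high
- tin_white: bystander: same tin, 52 mm across and 52 mm tall, with a WHITE lid, in the same tray; origin at the centre of its underside
- tin_blue: bystander: same tin, 52 mm across and 52 mm tall, with a BLUE lid, in the same tray; origin at the centre of its underside
- mug: bystander: white mug, 80 mm across, 80 mm tall, handle on its own +y side reaching some 75 mm from its axis; standing loose between tray and analyser; origin at the centre of its underside
- bowl: bystander: cream cupping bowl, 90 mm across the rim, 60 mm tall, standing loose between tray and analyser; origin at the centre of its underside
- tray: black square sample tray 190 x 190 mm, 14 mm high, 4 mm walls and floor, fixed; origin at the centre of its underside. It holds the three tins and stands either left or right of the middle, the analyser on the other side
- analyser: grey roast-colour analyser, fixed, 240 mm deep (its +x), 200 mm wide (y), 100 mm high; origin on the table under the middle of its front face, +x points from the front into the machine. On its flat top at z = 100 mm lie the six keys in two rows of three (36 and 80 mm behind the front face, 44 mm apart both ways); behind them, from x = 155 to 225 mm, a black display hump 122 mm high
- drawer (a joint): opening of the analyser's sample drawer in m: 0 shut, at most 0.13, starts open 0.105 to 0.13. It slides out of the front face along the analyser's -x, stays where it is left and is pushed shut with 2 to 4 N; no latch
- drawer_in (a point): centre of the drawer's inner floor (19 mm above the table), moving with the drawer; its axes are the analyser's. The inner floor is 98 mm (x) by 132 mm (y); side and rear walls 6 mm thick rise 14 mm above it; the front panel is 8 mm thick, 160 mm wide, its top 79 mm above the table. The slot's roof is 90 mm above the table
- drawer_pull (a point): middle of the front face of the steel pull lip on the drawer front, 68 mm above the table, moving with the drawer; the lip is 80 mm wide (y), 14 mm high and stands 14 mm out from the front panel. Pushing it along the analyser's +x shuts the drawer; when shut it lies 22 mm in front of the analyser's front face
- key_green_top (a point): centre of the top face of the GREEN key (to be pressed first): round, 24 mm across, in a steel collar 40 mm across that rises 12 mm above the analyser's top; the key top stands 10 mm above the collar, 122 mm above the table; pressed straight down. Which key sits at which of the six places varies
- key_green (a joint): travel of the green key in m: 0 up, 0.006 fully down; spring return, 1.5 N at first, 5 N fully down; counts as pressed when past 0.004 for 0.1 s
- key_yellow_top (a point): centre of the top face of the YELLOW key (to be pressed second): round, 24 mm across, in a steel collar 40 mm across that rises 12 mm above the analyser's top; the key top stands 10 mm above the collar, 122 mm above the table; pressed straight down. Which key sits at which of the six places varies
- key_yellow (a joint): travel of the yellow key in m: 0 up, 0.006 fully down; spring return, 1.5 N at first, 5 N fully down; counts as pressed when past 0.004 for 0.1 s
- key_blue_top (a point): centre of the top face of the BLUE key (to be pressed third): round, 24 mm across, in a steel collar 40 mm across that rises 12 mm above the analyser's top; the key top stands 10 mm above the collar, 122 mm above the table; pressed straight down. Which key sits at which of the six places varies
- key_blue (a joint): travel of the blue key in m: 0 up, 0.006 fully down; spring return, 1.5 N at first, 5 N fully down; counts as pressed when past 0.004 for 0.1 s
- key_red_top (a point): centre of the top face of the RED key (not to be pressed): round, 24 mm across, in a steel collar 40 mm across that rises 12 mm above the analyser's top; the key top stands 10 mm above the collar, 122 mm above the table; pressed straight down. Which key sits at which of the six places varies
- key_red (a joint): travel of the red key in m: 0 up, 0.006 fully down; same spring as the other keys
- key_white_top (a point): centre of the top face of the WHITE key (not to be pressed): round, 24 mm across, in a steel collar 40 mm across that rises 12 mm above the analyser's top; the key top stands 10 mm above the collar, 122 mm above the table; pressed straight down. Which key sits at which of the six places varies
- key_white (a joint): travel of the white key in m: 0 up, 0.006 fully down; same spring as the other keys
- key_black_top (a point): centre of the top face of the BLACK key (not to be pressed): round, 24 mm across, in a steel collar 40 mm across that rises 12 mm above the analyser's top; the key top stands 10 mm above the collar, 122 mm above the table; pressed straight down. Which key sits at which of the six places varies
- key_black (a joint): travel of the black key in m: 0 up, 0.006 fully down; same spring as the other keys
Things that resemble listed ones, but are neither listed nor needed, are in the scene too. What is shaped like the tin_orange but pink or turquoise is not meant.

How it is judged:
By the outcome, as a careful person would: the job done as asked, in the order asked, and still so for the second after the job is handed in, with the robot touching nothing.
It also fails if it takes over 61 s, if anything falls off the work surface, if the arm or the gripper's body presses on something with over 40 N, if the wrist force passes 120 N, or if a joint passes its speed limit or range.

## Working session

There is one attempt and no reset: what is moved stays moved. The work goes in short steps, Python scripts to look and compute and a tool call to move; the robot and the scene stay as the last step left them, time stands still between calls to the robot, and variables do not carry over. Pictures are saved under pics/ and viewed, at most 10 in all, crops included, and the job is handed in when it is done.

Besides the shell and the picture viewer there is one more tool, called after ">>>" as name(argument=value, ...) on one line, values as JSON. servo_tool: Moves the arm, as the interface text tells. Its arguments: {"type":"object","properties":{"rows":{"type":"array"},"hand":{"type":"number"},"grip_force":{"type":"number"}},"required":["rows"]}

```bash
mkdir -p pics; python3 - <<'E'
from plant import *
import cv2,numpy as np
s=read_state();print(s['tool_pos'],s['tcp_rot'],s['width'],s['t'])
for n in('top','scene'):
    c=read_camera(n);print(n,c['camera_matrix'].tolist(),np.round(c['R'],3).tolist(),c['t'])
    np.savez(n+'.npz',**c)
    cv2.imwrite(f'pics/{n}0.png',cv2.resize(c['frame'][:,:,::-1],(800,600),interpolation=cv2.INTER_CUBIC))
E
```

```text
[0.22992941 0.63412789 0.23037375] [ 3.09256589e+00 -5.43460832e-01 -1.87909282e-04] 0.08557247625514312 0.0
top [[387.44451253638147, 0.0, 254.60579384099916], [0.0, 387.44451253638147, 194.2999665460467], [0.0, 0.0, 1.0]] [[-0.02, -0.999, -0.031], [-0.992, 0.024, -0.122], [0.122, 0.028, -0.992]] [0.04375251 0.58200918 0.90304538]
scene [[426.13003049313147, 0.0, 249.2851728499236], [0.0, 426.13003049313147, 186.5502945337921], [0.0, 0.0, 1.0]] [[0.762, 0.648, 0.007], [0.535, -0.623, -0.57], [-0.365, 0.438, -0.822]] [-0.47516844 -0.25798381  1.3410442 ]
```

View pics/top0.png

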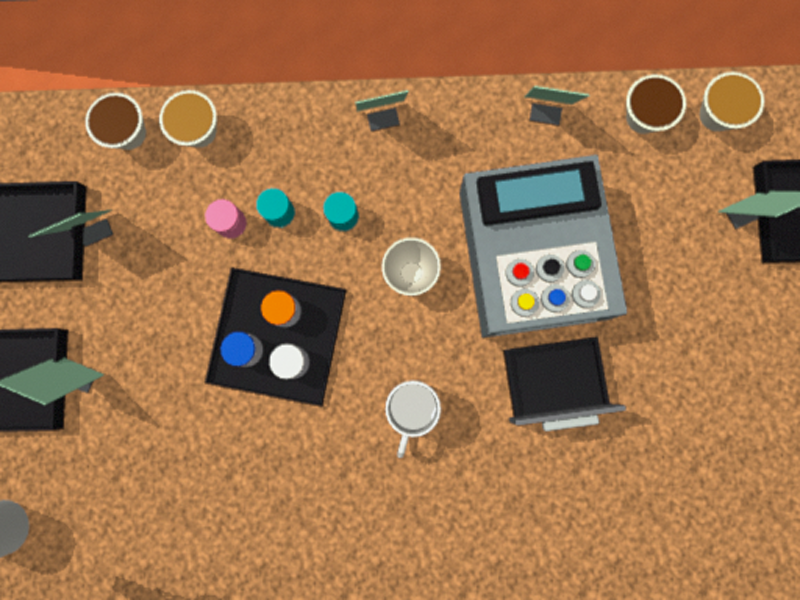

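View pics/scene0.png

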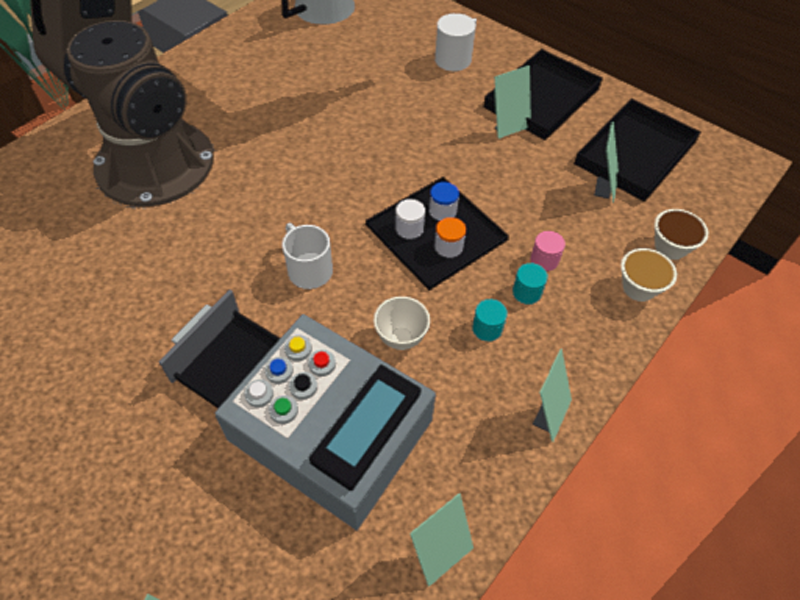

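The top picture shows the tray left with three tins: orange lid (280,308), blue (239,349) and white (288,361). It also shows the mug at (413,408), the bowl at (411,266) and the analyser at right. Keys are red (521,271), black (551,267), green (582,262), yellow (526,300), blue (557,297) and white (588,292); the drawer is at (557,380). Candidates for the wanted tin: orange (280,308), pink (223,217), turquoise (275,207) and (340,211). The one with the orange lid in the tray is the one to take.

```bash
cat > h.py <<'E'
import numpy as np,cv2
from scipy.spatial.transform import Rotation as Ro
def bp(c,uv,z):
    d=c['R'].T@np.linalg.solve(c['camera_matrix'],[uv[0],uv[1],1]);o=-c['R'].T@c['t']
    return o+d*(z-o[2])/d[2]
def v(p): return np.array(p)*.64-.18
def totool(s,X):  # world target -> tool shift mm
    return np.round(Ro.from_rotvec(s['tcp_rot']).inv().apply(np.array(X)-s['tool_pos'])*1000,1)
E
python3 - <<'E'
from h import *
c=dict(np.load('top.npz'));f=c['frame']
hsv=cv2.cvtColor(f,cv2.COLOR_RGB2HSV)
def P(n,p,z):print(n,np.round(bp(c,v(p),z),4))
def blob(n,p,z,r=9):
    x,y=np.round(v(p)).astype(int);h0=hsv[y,x].astype(int)
    m=np.zeros(f.shape[:2],bool)
    d=np.abs(f.astype(int)-f[y,x].astype(int)).sum(2)<70
    k,l=cv2.connectedComponents(d.astype(np.uint8),connectivity=4);q=np.argwhere(l==l[y,x])
    ce=(q.min(0)+q.max(0))/2;me=q.mean(0)
    print(n,len(q),q.max(0)-q.min(0)+1,me[::-1].round(1),np.round(bp(c,me[::-1],z),4))
for n,p in dict(red=(521,271),black=(551,267),green=(582,262),yellow=(526,300),blue=(557,297),white=(588,292)).items():blob(n,p,.122)
for n,p in dict(O=(280,308),B=(239,349),W=(288,361)).items():blob(n,p,.056)
for n,p in dict(fl=(487,335),fr=(625,315),bl=(463,175),br=(597,157)).items():P(n,p,.1)
for n,p in dict(dl=(509,422),dr=(624,407),).items():P(n,p,.079)
P('lip',(571,428),.075)
P('mug',(413,408),.08);P('handle',(402,456),.05);P('bowl',(411,266),.06)
for p in((234,269),(345,290),(207,382),(322,405)):P('tray',p,.014)
x=cv2.resize(f[165:255,125:230,::-1],None,fx=5,fy=5,interpolation=cv2.INTER_CUBIC)
y=cv2.resize(f[150:280,300:405,::-1],None,fx=3.46,fy=3.46,interpolation=cv2.INTER_CUBIC)
y=cv2.resize(y,(int(y.shape[1]*.75),450));cv2.imwrite('pics/crop1.png',np.hstack([cv2.resize(x,None,fx=.9,fy=1),y])[:, :800])
E
```

```text
red 65 [9 9] [333.1 173. ] [ 0.6154 -0.1452  0.122 ]
black 72 [10 10] [352.8 170.4] [ 0.6201 -0.1885  0.122 ]
green 76 [10 10] [372.6 167.5] [ 0.6255 -0.2321  0.122 ]
yellow 75 [10 10] [336.4 192.4] [ 0.5721 -0.1505  0.122 ]
blue 73 [10 10] [356.4 189.8] [ 0.577  -0.1942  0.122 ]
white 77 [10 10] [376.5 186.5] [ 0.5832 -0.2381  0.122 ]
O 337 [20 21] [177.4 196.5] [0.5796 0.2147 0.056 ]
B 343 [21 20] [151.5 222.9] [0.5179 0.2762 0.056 ]
W 345 [21 21] [182.8 231. ] [0.4973 0.2015 0.056 ]
fl [ 0.5271 -0.0971  0.1   ]
fr [ 0.5513 -0.294   0.1   ]
bl [ 0.7647 -0.0707  0.1   ]
br [ 0.786  -0.2685  0.1   ]
dl [ 0.4027 -0.1263  0.079 ]
dr [ 0.4209 -0.2912  0.079 ]
lip [ 0.3923 -0.2152  0.075 ]
mug [0.4252 0.0112 0.08  ]
handle [0.3538 0.0294 0.05  ]
bowl [0.6375 0.0095 0.06  ]
tray [0.6486 0.2953 0.014 ]
tray [0.6099 0.116  0.014 ]
tray [0.4685 0.3359 0.014 ]
tray [0.4292 0.1537 0.014 ]
```

View pics/crop1.png

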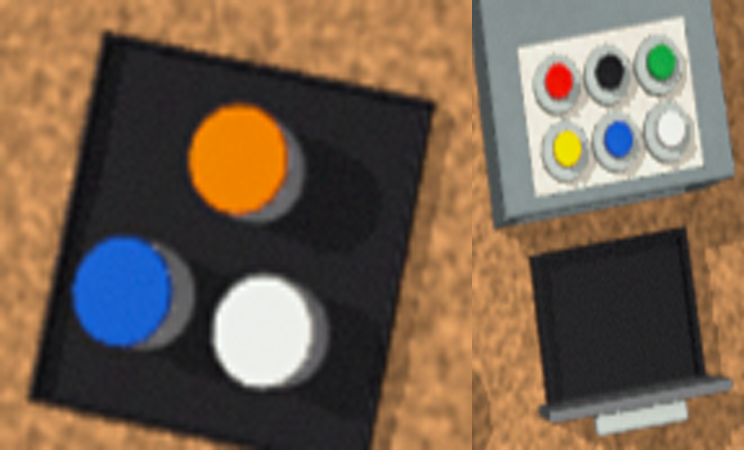

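The crop confirms the orange-lidded tin standing in the tray at full-res (177,196), with blue and white as neighbours. The drawer is open and empty, and the keys sit as listed. The fingers already close along about 70° in the world, clear of the neighbouring tins.

```bash
python3 - <<'E'
from h import *
from plant import *
s=read_state()
print(totool(s,[.5796,.2147,.15]),totool(s,[.5796,.2147,.014]))
c=dict(np.load('scene.npz'));f=c['frame']
# check scene view prediction vs colour blobs
for n,p,z in(('O',(451,229),.056),('green',(283,406),.122),('yellow',(298,344),.122),('blue',(278,367),.122)):
    x,y=np.round(v(p)).astype(int)
    d=(np.abs(f.astype(int)-f[y,x].astype(int)).sum(2)<70).astype(np.uint8)
    k,l=cv2.connectedComponents(d,connectivity=4);me=np.argwhere(l==l[y,x]).mean(0)[::-1]
    print(n,(l==l[y,x]).sum(),np.round(bp(c,me,z),4))
E
```

```text
[471.7 275.   80.9] [471.7 274.8 216.9]
O 196 [0.5826 0.2146 0.056 ]
green 77 [ 0.6287 -0.234   0.122 ]
yellow 59 [ 0.5748 -0.1515  0.122 ]
blue 67 [ 0.5797 -0.1952  0.122 ]
```

>>> servo_tool(rows=[[50, 29, 0, 0], [100, 58, 0, 0], [150, 87, 0, 0], [200, 117, 0, 0], [250, 146, 0, 0]], hand=1, grip_force=40)

```text
t: 0.72
tool_pos: [0.4161, 0.4104, 0.2311]
tcp_rot: [3.094, -0.543, -0.0]
wrist_force: [0.3, 0.4, -0.3]
width: 0.0854
gripper_force: 0.0
```

>>> servo_tool(rows=[[50, 29, 10, 0], [100, 58, 30, 0], [150, 87, 50, 0], [200, 117, 70, 0], [223, 129, 80, 0]])

```text
t: 1.35
tool_pos: [0.5817, 0.2118, 0.1495]
tcp_rot: [3.092, -0.547, -0.003]
wrist_force: [-0.7, 0.3, 0.6]
width: 0.0854
gripper_force: 0.0
```

>>> servo_tool(rows=[[0, 0, 0, 0], [0, 0, 0, 0], [0, 0, 0, 0], [0, 0, 0, 0], [0, 0, 0, 0]])

```text
t: 1.98
tool_pos: [0.5808, 0.2154, 0.1517]
tcp_rot: [-3.094, 0.542, -0.001]
wrist_force: [-0.4, -0.5, -0.1]
width: 0.0852
gripper_force: 0.0
```

>>> servo_tool(rows=[[0, 0, 35, 0], [0, 0, 70, 0], [0, 0, 100, 0], [0, 0, 120, 0], [0, 0, 137, 0]])

```text
t: 2.6
tool_pos: [0.5809, 0.215, 0.0135]
tcp_rot: [3.094, -0.543, -0.0]
wrist_force: [-0.3, 0.7, -0.1]
width: 0.0853
gripper_force: 0.0
```

>>> servo_tool(rows=[[0, 0, 0, 0], [0, 0, 0, 0], [0, 0, 0, 0], [0, 0, 0, 0], [0, 0, 0, 0]], hand=0.3)

```text
t: 3.22
tool_pos: [0.5815, 0.2152, 0.0152]
tcp_rot: [-3.093, 0.543, -0.002]
wrist_force: [-2.0, 0.6, 6.4]
width: 0.0514
gripper_force: 42.2
```

>>> servo_tool(rows=[[0, 0, 0, 0], [0, 0, 0, 0], [0, 0, 0, 0], [0, 0, 0, 0], [0, 0, 0, 0]])

```text
t: 3.85
tool_pos: [0.5815, 0.2152, 0.0153]
tcp_rot: [-3.093, 0.543, -0.002]
wrist_force: [-1.1, -0.1, 5.4]
width: 0.0512
gripper_force: 42.2
```

>>> servo_tool(rows=[[0, 0, -15, 0], [0, 0, -40, 0], [0, 0, -80, 0], [0, 0, -120, 0], [0, 0, -155, 0]])

```text
t: 4.47
tool_pos: [0.5809, 0.2147, 0.1717]
tcp_rot: [-3.094, 0.544, -0.001]
wrist_force: [0.2, 1.4, -1.5]
width: 0.0512
gripper_force: 42.0
```

```bash
python3 - <<'E'
from h import *
from plant import *
s=read_state();print(s['tool_pos'],s['width'],s['wrist_force'])
ex=np.array([.993,.117,0]);O=np.array([.5413,-.1975,0])
print('drawer est',O-.073*ex)
print(totool(s,O-.071*ex+[0,0,.17]))
c=dict(np.load('top.npz'))
for p,z in(((506,350),.033),((598,339),.033),((513,418),.033),((608,404),.033)):print(np.round(bp(c,v(p),z),4))
c=read_camera('scene')
cv2.imwrite('pics/s1.png',cv2.resize(c['frame'][60:300,60:380,::-1],(800,600),interpolation=cv2.INTER_CUBIC))
E
```

```text
[0.58093575 0.21468006 0.17166415] 0.05123830284524292 [ 0.19165767  1.35630995 -1.53929201]
drawer est [ 0.468811 -0.206041  0.      ]
[ 39.8 432.8   1.3]
[ 0.508  -0.1331  0.033 ]
[ 0.5218 -0.2738  0.033 ]
[ 0.4052 -0.1393  0.033 ]
[ 0.4234 -0.2829  0.033 ]
```

View pics/s1.png

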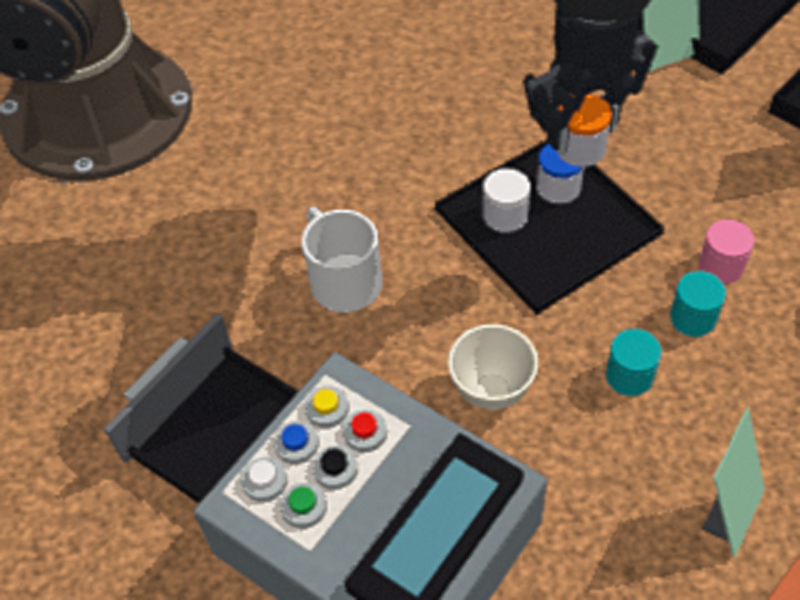

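The tin is held level at (588,120) in the crop; the other tins, mug and bowl are undisturbed. I carry it over to the drawer.

>>> servo_tool(rows=[[3, 35, 0, 0], [7, 80, 0, 0], [11, 125, 0, 0], [15, 170, 0, 0], [20, 215, 0, 0]])

```text
t: 5.15
tool_pos: [0.5258, 0.0045, 0.1699]
tcp_rot: [-3.094, 0.543, -0.001]
wrist_force: [0.3, -1.0, -1.7]
width: 0.0512
gripper_force: 42.1
```

>>> servo_tool(rows=[[4, 45, 0, -5], [8, 90, 0, -11], [12, 135, 0, -17], [17, 180, 0, -22], [20, 217, 0, -27]])

```text
t: 5.78
tool_pos: [0.4705, -0.2065, 0.1699]
tcp_rot: [3.135, 0.197, 0.001]
wrist_force: [-0.0, 0.3, -1.6]
width: 0.0511
gripper_force: 42.1
```

>>> servo_tool(rows=[[0, 0, 0, 0], [0, 0, 0, 0], [0, 0, 0, 0], [0, 0, 0, 0], [0, 0, 0, 0]])

```text
t: 6.4
tool_pos: [0.4716, -0.2044, 0.1693]
tcp_rot: [-3.136, -0.195, -0.0]
wrist_force: [0.5, 0.1, -0.8]
width: 0.051
gripper_force: 42.2
```

```bash
python3 - <<'E'
from h import *
from plant import *
s=read_state();print(s['tool_pos'],s['width'],s['wrist_force'],s['joint_pos'])
R=Ro.from_rotvec(s['tcp_rot']).as_matrix();print(R.round(3))
print(totool(s,[.468,-.206,.031]))
c=read_camera('scene')
a=c['frame'][140:300,60:273,::-1]
b=read_camera('top')['frame'][130:290,280:440,::-1]
cv2.imwrite('pics/s2.png',cv2.resize(np.hstack([a,b]),(798,342),interpolation=cv2.INTER_CUBIC))
E
```

```text
[ 0.47160755 -0.20442812  0.1693438 ] 0.05099856313286221 [ 0.47497391  0.11477435 -0.79441582] [-2.66363225e-02  1.45700218e-01 -4.27392885e-01 -1.53109228e-05
 -9.97667449e-01  1.72173871e+00]
[[ 0.992  0.124  0.   ]
 [ 0.124 -0.992  0.   ]
 [ 0.    -0.    -1.   ]]
[ -3.8   1.1 138.3]
```

View pics/s2.png

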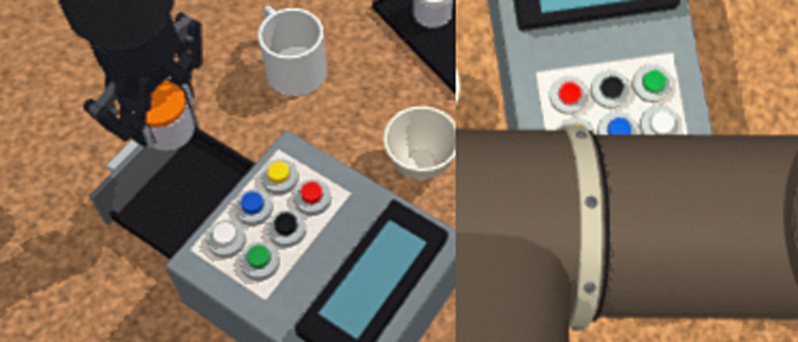

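The tin hangs over the drawer at (165,115); the arm hides the top view. Lowering now.

>>> servo_tool(rows=[[-1, 0, 35, 0], [-2, 1, 70, 0], [-3, 1, 105, 0], [-3, 1, 125, 0], [-3, 1, 132, 0]])

```text
t: 7.12
tool_pos: [0.4679, -0.2062, 0.0361]
tcp_rot: [-3.135, -0.194, 0.003]
wrist_force: [0.3, -0.4, -1.4]
width: 0.0513
gripper_force: 42.2
```

>>> servo_tool(rows=[[0, 0, 2, 0], [0, 0, 4, 0], [0, 0, 6, 0], [0, 0, 7, 0], [0, 0, 7, 0]])

```text
t: 7.75
tool_pos: [0.4686, -0.2063, 0.0305]
tcp_rot: [3.136, 0.194, 0.0]
wrist_force: [0.5, 0.5, -0.7]
width: 0.0511
gripper_force: 42.2
```

```bash
python3 - <<'E'
from h import *
from plant import *
s=read_state();print(s['tool_pos'],s['width'],s['wrist_force'])
a=read_camera('scene')['frame'][170:290,60:220,::-1]
cv2.imwrite('pics/s3.png',cv2.resize(a,(640,480),interpolation=cv2.INTER_CUBIC))
E
```

```text
[ 0.46861365 -0.20631994  0.03045732] 0.05105019282908127 [ 0.46446912  0.50565292 -0.67610261]
```

View pics/s3.png

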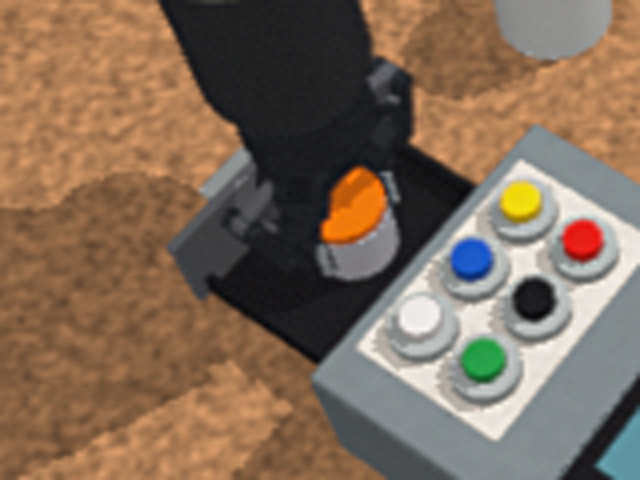

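The tin is inside the drawer at (360,235), just about at the floor. I go 1 mm lower, release and rise.

>>> servo_tool(rows=[[0, 0, 1, 0], [0, 0, 1, 0], [0, 0, 1, 0], [0, 0, 1, 0], [0, 0, 1, 0]])

```text
t: 8.43
tool_pos: [0.4694, -0.2063, 0.0302]
tcp_rot: [3.135, 0.194, 0.003]
wrist_force: [-1.0, 2.5, 5.9]
width: 0.0514
gripper_force: 43.0
```

>>> servo_tool(rows=[[0, 0, 0, 0], [0, 0, 0, 0], [0, 0, 0, 0], [0, 0, 0, 0], [0, 0, 0, 0]], hand=0.85)

```text
t: 9.05
tool_pos: [0.4685, -0.2063, 0.0292]
tcp_rot: [-3.136, -0.194, 0.0]
wrist_force: [0.2, 0.9, -0.1]
width: 0.0726
gripper_force: 0.0
```

>>> servo_tool(rows=[[0, 0, -10, 0], [0, 0, -30, 0], [0, 0, -65, 0], [0, 0, -100, 0], [0, 0, -130, 0]])

```text
t: 9.68
tool_pos: [0.4687, -0.2064, 0.1615]
tcp_rot: [3.135, 0.194, 0.002]
wrist_force: [0.4, 0.2, -0.6]
width: 0.0725
gripper_force: 0.0
```

```bash
python3 - <<'E'
from h import *
from plant import *
s=read_state();print(s['tool_pos'],s['width'],s['wrist_force'])
a=read_camera('scene')['frame'][170:290,60:220,::-1]
cv2.imwrite('pics/s4.png',cv2.resize(a,(640,480),interpolation=cv2.INTER_CUBIC))
E
```

```text
[ 0.46867067 -0.20635392  0.16152693] 0.07254845668981126 [ 0.43747896  0.2040824  -0.62746344]
```

View pics/s4.png

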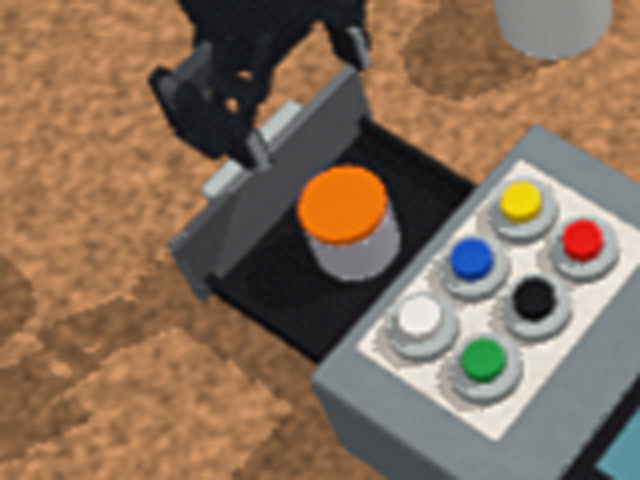

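The tin stands upright and free in the drawer at (345,220). Next I shut the fingers, move in front of the pull lip and push.

>>> servo_tool(rows=[[-20, 0, 0, 0], [-45, 0, 0, 0], [-70, 0, 0, 0], [-90, 0, 0, 0], [-104, 0, 0, 0]], hand=0)

```text
t: 10.35
tool_pos: [0.364, -0.2192, 0.1593]
tcp_rot: [-3.136, -0.193, -0.0]
wrist_force: [0.2, 0.4, -0.4]
width: 0.0001
gripper_force: 0.0
```

>>> servo_tool(rows=[[0, 0, 25, 0], [0, 0, 50, 0], [0, 0, 75, 0], [0, 0, 95, 0], [0, 0, 101, 0]])

```text
t: 10.98
tool_pos: [0.3645, -0.2191, 0.0574]
tcp_rot: [-3.135, -0.194, 0.003]
wrist_force: [-0.4, -0.4, 0.3]
width: 0.0
gripper_force: 0.0
```

```bash
python3 - <<'E'
from h import *
from plant import *
s=read_state();print(s['tool_pos'],s['width'],s['wrist_force'],s['joint_pos'])
O=np.array([.5413,-.1975,0]);d=s['tool_pos']-O
print('local x,y',d[0]*.993+d[1]*.117,-d[0]*.117+d[1]*.993)
E
```

```text
[ 0.3645276  -0.21910566  0.05736578] 4.6442856006861064e-05 [-0.44705435 -0.4063587   0.25150172] [-7.33683816e-02  1.52991757e-01 -7.45467054e-01 -1.97382599e-05
 -6.74502063e-01  1.76758732e+00]
local x,y -0.17806285211191933 -0.0007720505303248255
```

>>> servo_tool(rows=[[8, 0, 0, 0], [14, 0, 0, 0], [20, 0, 0, 0], [26, 0, 0, 0], [32, 0, 0, 0]])

```text
t: 11.6
tool_pos: [0.3973, -0.2151, 0.0584]
tcp_rot: [3.136, 0.194, -0.0]
wrist_force: [-2.2, -0.0, 1.5]
width: -0.0003
gripper_force: 0.9
```

>>> servo_tool(rows=[[7, 0, 0, 0], [15, 0, 0, 0], [24, 0, 0, 0], [33, 0, 0, 0], [42, 0, 0, 0]])

```text
t: 12.22
tool_pos: [0.4394, -0.21, 0.0582]
tcp_rot: [3.136, 0.194, -0.0]
wrist_force: [-1.3, -2.0, 1.5]
width: 0.0001
gripper_force: 1.0
```

>>> servo_tool(rows=[[10, 0, 0, 0], [20, 0, 0, 0], [30, 0, 0, 0], [39, 0, 0, 0], [46, 0, 0, 0]])

```text
t: 12.85
tool_pos: [0.485, -0.2043, 0.0582]
tcp_rot: [-3.136, -0.194, 0.0]
wrist_force: [-1.6, -1.6, 0.5]
width: 0.0001
gripper_force: 0.9
```

>>> servo_tool(rows=[[5, 0, 0, 0], [9, 0, 0, 0], [13, 0, 0, 0], [16, 0, 0, 0], [18, 0, 0, 0]])

```text
t: 13.48
tool_pos: [0.5024, -0.2021, 0.0583]
tcp_rot: [-3.136, -0.194, 0.0]
wrist_force: [-1.2, -0.9, -0.7]
width: 0.0001
gripper_force: 0.8
```

>>> servo_tool(rows=[[1, 0, 0, 0], [2, 0, 0, 0], [3, 0, 0, 0], [4, 0, 0, 0], [5, 0, 0, 0]])

```text
t: 14.1
tool_pos: [0.5072, -0.2015, 0.0583]
tcp_rot: [-3.136, -0.194, 0.0]
wrist_force: [-1.3, -1.3, -0.2]
width: 0.0001
gripper_force: 0.8
```

>>> servo_tool(rows=[[1, 0, 0, 0], [1, 0, 0, 0], [2, 0, 0, 0], [2, 0, 0, 0], [3, 0, 0, 0]])

```text
t: 14.72
tool_pos: [0.5099, -0.2012, 0.0583]
tcp_rot: [-3.136, -0.194, 0.001]
wrist_force: [-4.5, -1.6, 2.9]
width: 0.0001
gripper_force: 2.1
```

>>> servo_tool(rows=[[1, 0, 0, 0], [1, 0, 0, 0], [2, 0, 0, 0], [2, 0, 0, 0], [2, 0, 0, 0]])

```text
t: 15.35
tool_pos: [0.5099, -0.2011, 0.0582]
tcp_rot: [-3.135, -0.193, 0.006]
wrist_force: [-8.0, -1.3, 5.6]
width: 0.0002
gripper_force: 4.3
```

The drawer hit its stop: no more movement and the force is rising. I back off, rise and check.

>>> servo_tool(rows=[[-10, 0, 0, 0], [-25, 0, 0, 0], [-25, 0, -30, 0], [-25, 0, -65, 0], [-25, 0, -100, 0]])

```text
t: 15.98
tool_pos: [0.4869, -0.204, 0.1594]
tcp_rot: [-3.136, -0.194, -0.001]
wrist_force: [1.9, -0.8, 1.0]
width: 0.0001
gripper_force: 0.0
```

```bash
python3 - <<'E'
from h import *
from plant import *
s=read_state();print(s['tool_pos'],s['width'],s['wrist_force'])
for n,p in dict(g=(.6271,-.233),y=(.5735,-.151),b=(.5784,-.1947)).items():print(n,totool(s,[*p,.122]))
a=read_camera('scene')['frame'][90:290,60:327,::-1]
cv2.imwrite('pics/s5.png',cv2.resize(a,(800,600),interpolation=cv2.INTER_CUBIC))
E
```

```text
[ 0.48685244 -0.20395805  0.15944864] 7.554893112361635e-05 [ 1.93019301 -0.82686179  0.99182957]
g [135.6  46.1  37.6]
y [ 92.5 -41.9  37.5]
b [92.   2.1 37.5]
```

View pics/s5.png

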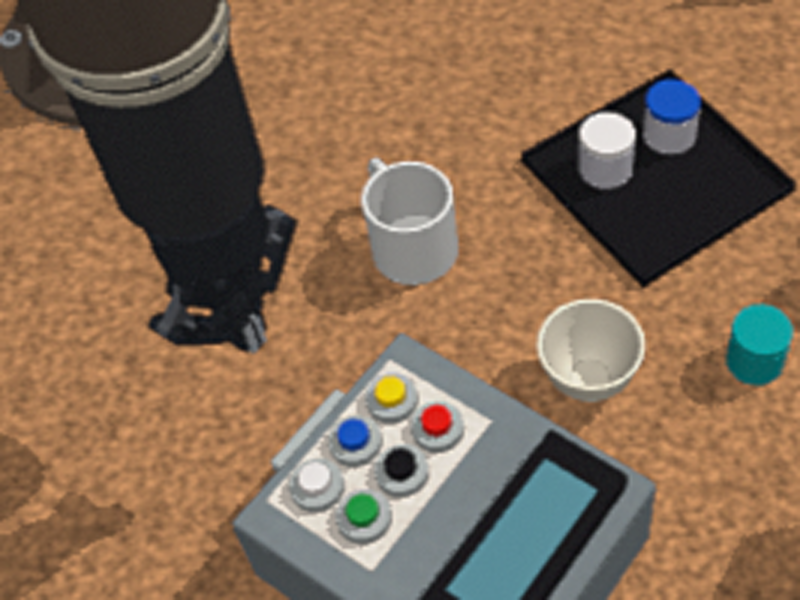

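The drawer is shut, with only the lip showing at (305,430). The bystanders stand, and green is at (362,510), yellow (390,390), blue (353,435). I move to green.

>>> servo_tool(rows=[[30, 10, 0, 0], [65, 22, 0, 0], [100, 34, 0, 0], [125, 43, 0, 0], [136, 46, 0, 0]])

```text
t: 16.65
tool_pos: [0.6287, -0.2331, 0.1576]
tcp_rot: [-3.136, -0.194, 0.0]
wrist_force: [0.5, -0.6, -0.9]
width: 0.0002
gripper_force: 0.0
```

>>> servo_tool(rows=[[0, 0, 10, 0], [0, 0, 20, 0], [0, 0, 28, 0], [0, 0, 33, 0], [0, 0, 35, 0]])

```text
t: 17.27
tool_pos: [0.6278, -0.2329, 0.1231]
tcp_rot: [-3.136, -0.194, 0.0]
wrist_force: [-0.9, -0.1, 0.6]
width: 0.0001
gripper_force: 0.0
```

>>> servo_tool(rows=[[0, 0, 2, 0], [0, 0, 4, 0], [0, 0, 6, 0], [0, 0, 8, 0], [0, 0, 8, 0]])

```text
t: 17.9
tool_pos: [0.6281, -0.233, 0.1161]
tcp_rot: [3.135, 0.194, 0.001]
wrist_force: [-2.5, 1.5, 8.1]
width: -0.0002
gripper_force: 3.8
```

>>> servo_tool(rows=[[0, 0, 1, 0], [0, 0, 1, 0], [0, 0, -10, 0], [0, 0, -25, 0], [0, 0, -40, 0]])

```text
t: 18.52
tool_pos: [0.6281, -0.2329, 0.1562]
tcp_rot: [3.136, 0.194, -0.0]
wrist_force: [-0.1, 0.3, 0.5]
width: 0.0001
gripper_force: 0.0
```

>>> servo_tool(rows=[[-8, -17, 0, 0], [-17, -35, 0, 0], [-26, -53, 0, 0], [-35, -71, 0, 0], [-43, -88, 0, 0]])

```text
t: 19.15
tool_pos: [0.5736, -0.1495, 0.1553]
tcp_rot: [-3.136, -0.195, 0.0]
wrist_force: [0.2, -0.0, -0.3]
width: -0.0002
gripper_force: 0.0
```

>>> servo_tool(rows=[[0, 0, 0, 0], [0, 0, 10, 0], [0, 0, 20, 0], [0, 0, 28, 0], [0, 0, 31, 0]])

```text
t: 19.77
tool_pos: [0.5741, -0.1511, 0.1231]
tcp_rot: [-3.136, -0.193, 0.003]
wrist_force: [-0.3, -1.5, -0.0]
width: -0.0001
gripper_force: 0.0
```

Over yellow at (0.574, -0.151). Pressing it now.

>>> servo_tool(rows=[[0, 0, 2, 0], [0, 0, 4, 0], [0, 0, 6, 0], [0, 0, 8, 0], [0, 0, 8, 0]])

```text
t: 20.4
tool_pos: [0.5745, -0.151, 0.1165]
tcp_rot: [3.135, 0.194, 0.0]
wrist_force: [-2.5, -1.9, 4.8]
width: 0.0001
gripper_force: 2.3
```

>>> servo_tool(rows=[[0, 0, 1, 0], [0, 0, 1, 0], [0, 0, 1, 0], [0, 0, 1, 0], [0, 0, 1, 0]])

```text
t: 21.02
tool_pos: [0.5746, -0.151, 0.1161]
tcp_rot: [3.135, 0.194, 0.001]
wrist_force: [-3.8, -1.0, 8.5]
width: -0.0002
gripper_force: 4.3
```

>>> servo_tool(rows=[[0, 0, -10, 0], [0, 0, -25, 0], [0, 0, -40, 0], [0, 20, -40, 0], [0, 44, -40, 0]])

```text
t: 21.65
tool_pos: [0.5802, -0.1952, 0.1557]
tcp_rot: [-3.135, -0.195, -0.001]
wrist_force: [0.3, 0.2, -0.5]
width: -0.0003
gripper_force: 0.0
```

>>> servo_tool(rows=[[0, 0, 0, 0], [0, 0, 10, 0], [0, 0, 20, 0], [0, 0, 28, 0], [0, 0, 31, 0]])

```text
t: 22.28
tool_pos: [0.5795, -0.1942, 0.1233]
tcp_rot: [-3.135, -0.194, 0.002]
wrist_force: [0.3, 0.0, -0.0]
width: 0.0001
gripper_force: 0.0
```

Yellow bottomed and is up again. Over blue, pressing it now.

>>> servo_tool(rows=[[0, 0, 2, 0], [0, 0, 4, 0], [0, 0, 6, 0], [0, 0, 8, 0], [0, 0, 8, 0]])

```text
t: 22.9
tool_pos: [0.58, -0.1944, 0.1165]
tcp_rot: [-3.136, -0.194, -0.001]
wrist_force: [-1.8, 2.4, 4.6]
width: 0.0001
gripper_force: 2.3
```

>>> servo_tool(rows=[[0, 0, 1, 0], [0, 0, 1, 0], [0, 0, 1, 0], [0, 0, 1, 0], [0, 0, 1, 0]])

```text
t: 23.52
tool_pos: [0.5801, -0.1944, 0.1161]
tcp_rot: [3.135, 0.194, 0.001]
wrist_force: [-3.1, 4.0, 9.3]
width: -0.0002
gripper_force: 4.3
```

>>> servo_tool(rows=[[0, 0, -10, 0], [0, 0, -30, 0], [0, 0, -60, 0], [0, 0, -85, 0], [0, 0, -100, 0]])

```text
t: 24.15
tool_pos: [0.5803, -0.1948, 0.2168]
tcp_rot: [3.135, 0.194, 0.002]
wrist_force: [0.5, 1.1, -1.4]
width: 0.0002
gripper_force: 0.0
```

>>> servo_tool(rows=[[-20, 0, 0, 0], [-45, 0, 0, 0], [-70, 0, 0, 0], [-90, 0, 0, 0], [-100, 0, 0, 0]])

```text
t: 24.78
tool_pos: [0.4797, -0.207, 0.2154]
tcp_rot: [-3.136, -0.193, -0.0]
wrist_force: [-0.1, -0.5, 0.5]
width: 0.0003
gripper_force: 0.0
```

```bash
python3 - <<'E'
from h import *
from plant import *
s=read_state();print(s['tool_pos'],s['width'],s['wrist_force'])
a=read_camera('scene')['frame'][90:290,60:327,::-1]
cv2.imwrite('pics/s6.png',cv2.resize(a,(800,600),interpolation=cv2.INTER_CUBIC))
E
```

```text
[ 0.47974948 -0.20701288  0.21537709] 0.00031979124717288225 [-0.12610065 -0.46587232  0.54577447]
```

View pics/s6.png

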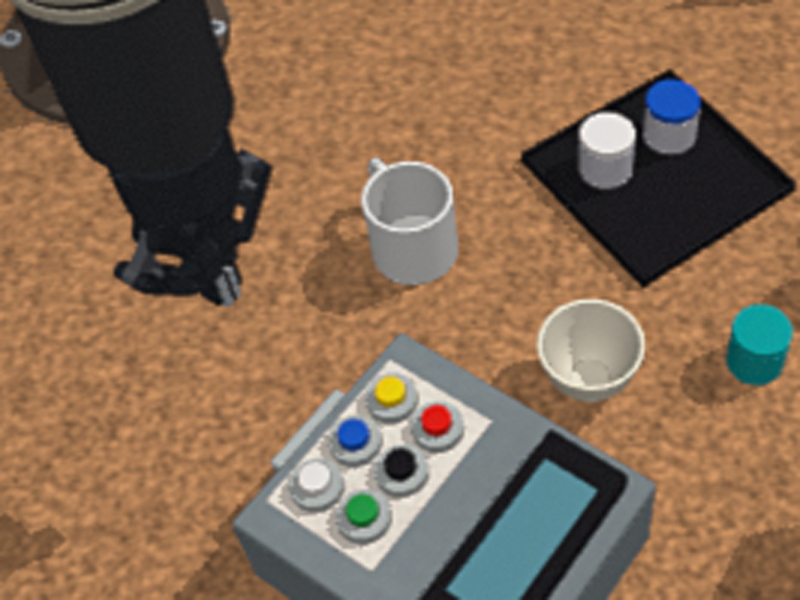

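The drawer is shut with its lip at (305,430). All the keys are up, the bystanders have not moved and the arm is clear.

```bash
python3 -c "from plant import *;print(sign_off())"
```

```text
the job is handed in; nothing more can be done
None
```

The orange-lidded tin went upright into the drawer and the drawer is pushed fully shut; green, yellow and blue were then pressed in that order, nothing else was disturbed, and the job was handed in at about 25 s (no verdict was returned).

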